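# Pop the cartridge out of the dock and trap it on the ramp

### The arm

A 7-joint arm with a two-finger parallel gripper is mounted at the origin on the work surface. World frame = base frame: x ahead of the robot, y to its left, z up, the work surface at z = 0. Lengths are in m, angles in rad, forces in N, time in s.
With the tool pointing down it reaches from about 0.35 to 0.9 m from the base axis. Payload 8.1 kg.
Tool frame: the origin (TCP) lies between the finger pads; the fingertips stand 17 mm ahead of it and the grasp point (between the pads) lies 2 mm behind it; z points along the fingers, y is the line along which they close (so a half turn about z gives the same grasp; the last joint's range is limited). The gripper opens to 92 mm and grips with 3 to 60 N. Pads are 19 mm wide; open, the fingers measure 130 mm over their backs; the gripper's body (75 mm by 190 mm) begins 47 mm behind the grasp point.
Start: joints at [-1.24, 0.434, 0.025, 1.573, -0.012, 1.134, -0.075], TCP at [0.263, 0.567, 0.212] pointing down, gripper open.
Joint ranges: [-2.62, 2.62], [-0.44, 2.09], [-1.27, 1.32], [0.08, 2.57], [-1.32, 4.46], [0.12, 2], [-2.74, 2.74]. Speed limits (rad/s): [2.22, 2.22, 3.01, 3.01, 3.14, 3.14, 3.14].

### API

Orientations are given as a rotation vector (axis times angle).
In Python, from cell import observe, get_image, calibration, sign_off, look_for, regions_of, landmark_of gives the robot as it stands.
- The arm moves only by the tool jog_arm, never from a script. Its argument "plan" is a list of rows, each an object with "offset": the shift along the tool's x, y, z normalised to -1 to 1, where 1 is 0.15 m, a list of three; "twist": the turn, a rotation vector about the tool's x, y, z normalised to -1 to 1, where 1 is 2 pi rad, a list of three; "fingers": the gripper command: -1 is shut, 1 is fully open, values between are in proportion. In form: [{"offset": [x, y, z], "twist": [ax, ay, az], "fingers": fingers}, ...]. A call has 1 to 20 rows; each row is the pose to reach, as a shift and turn from the pose commanded when the call began, along the tool's axes at that moment, turning the shorter way round; what a row does not reach only later rows make up. A row lasts 1/8 s, in which the tool goes at most 62.5 mm and 10.7 degrees, less where a joint would pass 70% of its speed; a pose out of reach is approached as far as the arm can. A call with a number of a shift or a turn outside -1 to 1 is refused whole. A call with a gripper value outside its range is refused whole. The fingers move at their own pace and stop on an object; "newtons" is the grip in N (left out, the last holds). Time passes only in rows, so rows that repeat a pose let the fingers close. It gives the time, the measured TCP pose, the force, the opening and the grip force at its end, in the units of the state.
- observe(): the state, without advancing time (a new reading comes with each control period).
- get_image(name): name is "scene" or "top" or "wrist"; returns the picture (480x640x3 uint8, red, green, blue); there is no depth.
- calibration(name): a dict with "fov_y" (degrees; the focal length in pixels is half the picture's height over the tangent of half this angle, whatever the lens; pixels are square), "cx", "cy" (the principal point, pixels), "position" and "attitude" of the camera in the world. Camera axes: x right, y down, z forward; pixel columns grow to the right and rows downward; lengths in m; the calibration is good to about 2 mm. A picture is of the moment at which its call begins: read the wrist's pose just before it. calibration takes no time and is no camera call; for the wrist camera it gives the pose at the moment of the call.
- sign_off(): hands the job in; it is judged then, once.
Trained networks look in the newest picture that a camera, given by its name, has taken for a name from the list of things; names that differ only in an ending like _2 or _b are one class to them, and where a whole thing is asked for, a point or a joint stands for the part that bears it (a point fixed in the world has none). Each returns a list of dicts, best first, with "conf" (0 to 1); they miss things now and then, are a little off and sometimes report something else, mostly with a low value. They report only what shows in the picture. A call takes as long as a camera call. They do not tell look-alikes from the thing itself.
- look_for(thing, camera): "box" ([left, top, width, height] as shares, 0 to 1, of the picture: columns of its width, rows of its height, round what is visible of it).
- regions_of(thing, camera): "region" (480x640 bool, what is visible of it) and "box" ([left, top, width, height] as shares, 0 to 1, of the picture: columns of its width, rows of its height, round what is visible of it).
- landmark_of(thing, camera): "at" ([row, column] as shares, 0 to 1, of the picture: columns of its width, rows of its height: a listed point, or the origin of a listed thing).
The state is a dict: "clock": time; "joints": joint angles; "dq": joint speeds; "joint_efforts": joint torques, N m; "position": TCP position; "ee_rot": TCP orientation; "force": force on the tool from outside, world axes, zero at the start; "ft_torque": the same for the moment, N m; "width": opening from 0.0 (shut) to 1.0 (fully open); "gripper_force": force on a finger pad.
Only numpy, scipy, OpenCV 4.12 (cv2) and the standard library are available. Lean on these libraries where they do the work, as an engineer would, in place of code of your own. Each camera call takes 0.05 s, during which the arm holds its last target. There are 200 camera calls.

### The job

Press the dock's eject key with one fingertip and trap the cartridge that pops out on the ramp against your other finger before it slides off the open end. Finish still holding: key kept down, cartridge at rest on the ramp leaning against the finger, so that I can take it from there. Do not pick up the cartridge or anything else, and leave the other things on the table where they are.

Things in the scene. Friction and masses are not known exactly. Their poses are not given: they have to be found in the camera images.
- dock: Fixed grey cartridge dock on a white pegboard tile 225 x 145 x 5 mm, with a straight ramp that falls 20 degrees, open at the low end. Origin: on the table, under the middle of the ramp's width; x = downhill (level), y = towards the key, z up. At the high end (x = -138 to -80 mm) a housing up to 107 mm high. A spring ejector plate in it (15 mm stroke, 1.4 N) pushes on the cartridge.
- ramp_mid (a point): Point on the smooth ramp floor straight above the dock's origin, 40 mm above the table, in the free part of the ramp that the popped cartridge slides down. Floor height = 40 mm - 0.364 x (dock's x). The channel is 60 mm wide (dock's y = -30 to +30 mm) between walls 6 mm thick that stand 14 mm off the floor (top 55 mm above the table at x = 0).
- ramp_end (a point): Middle of the floor's edge at the open low end of the ramp, at x = +52 mm, 21 mm above the table.
- tooth (a point): Top of the small white tooth, 24 mm wide and 5 mm out of the floor, at x = -23 mm in the dock's frame, that holds the cartridge's foot. It goes down with the key. Once it is below the floor the cartridge shoots down the ramp at once and is off the end in about 0.25 s: by then a finger must already stand in the channel, between tooth and ramp end, for the cartridge to stop against.
- key_top (a point): Centre of the top of the eject key, at x = 0, y = +56 mm in the dock's frame, 59 mm above the table when up, 19 mm above the ramp floor beside it; moves with the key. The key is a white ribbed block beside the ramp, top 40 mm (dock's x) by 30 mm (dock's y); the block around it is 44 mm high, so a fingertip can go all the way down with it.
- key (a joint): Travel of the eject key straight down, m: 0 up, 0.009 fully down. It springs back when let go; 2 N to start, 4.5 N fully down, plus up to 1 N of rubbing. The tooth frees the cartridge at about 0.005 to 0.006. Fully down, the key's top is 50 mm above the table, 10 mm above the ramp floor beside it.
- cart: The loose black cartridge in the dock, 58 mm (along the ramp) x 56 x 20 mm thick, 70 to 140 g, flat on the ramp with 2 mm play each side. Origin: centre of its underside; x points down the ramp, z off the ramp. At the start the origin is at x = -56, z = 60 mm in the dock's frame, its downhill face 29 mm ahead of it; that face reaches the open end when the origin is at x = +24 mm.
- spare_cart: Bystander: another black cartridge, 58 x 56 x 20 mm, lying flat on the table beside the dock. Origin: centre of its underside.
- hook: Bystander: a loose white plastic pegboard hook, 50 x 22 mm, 42 mm high, on the table on the key's side of the dock. Origin: centre of its underside.
- controller: Bystander: a red game controller, about 110 x 145 mm, 45 mm high, on the left. Origin: near the middle of its underside.
- pot: Bystander: a white ceramic succulent pot, 86 mm wide, about 105 mm high, on the right. Origin: centre of its underside.
- cart_shelf: Bystander: a small wooden shelf, 90 x 200 mm, 82 mm high, holding three upright cartridges, beyond the dock. Origin: centre of its underside.
- mug: Bystander: a white mug, 80 mm wide, 92 mm high, on the right near the robot. Origin: centre of its underside.
There are look-alikes about, which are no part of the job. Leave any green look-alike of the cart alone.

How it is judged:
At the end, for the whole second after the job is handed in: The key is held down (more than 4 mm of its 9 mm travel) while the cartridge, at least 8 mm out of its home but still short of half over the ramp's end, rests flat on the ramp in the channel, at rest, and leans against a finger (more than 0.05 N) (value of joint key above 0.004 m and contact force between the fingers and cart above 0.05 N and contact force between dock and cart above 0.1 N and linear speed of cart below 0.01 m/s and x of cart in the frame of dock between -0.048 and 0.04 m and y of cart in the frame of dock between -0.012 and 0.012 m and angle between cart's own z axis and vertical between 0.2 and 0.5 rad); the arm keeps its last pose, push and grip.
It fails at once if the cartridge slides off the open end of the ramp (x of cart in the frame of dock above 0.05 m).
It fails at once if the cartridge is lifted off the ramp (z of cart in the frame of dock above 0.078 m or (z of cart in the frame of dock above 0.066 m and x of cart in the frame of dock above -0.03 m)).
It fails at once if one of the other things on the table is lifted or moved by more than 20 mm (distance of any of spare_cart, hook, controller, pot, cart_shelf, mug from where it was at the start of the episode above 0.02 m).
It also fails if it takes over 37 s, if anything falls off the work surface, if the arm or the gripper's body presses on something with over 40 N, if the wrist force passes 120 N, or if a joint passes its speed limit or range.

## Working session

There is one attempt and no reset: what is moved stays moved. The work goes in short steps, Python scripts to look and compute and a tool call to move; the robot and the scene stay as the last step left them, time stands still between calls to the robot, and variables do not carry over. Pictures are saved under pics/ and viewed, at most 10 in all, crops included, and the job is handed in when it is done.

Besides the shell and the picture viewer there is one more tool, called after "Emit:" by a JSON object that holds its "op" and its "data", one argument or row to a line. jog_arm: Moves the arm, as the interface text tells. Scaled input: -1 to 1 covers 0.15 m each way for a shift and 2 pi rad each way for a turn. Its arguments: {"type":"object","properties":{"plan":{"type":"array","items":{"type":"object","properties":{"offset":{"type":"array","items":{"type":"number","minimum":-1,"maximum":1}},"twist":{"type":"array","items":{"type":"number","minimum":-1,"maximum":1}},"fingers":{"type":"number"}}}},"newtons":{"type":"number"}},"required":["plan"]}

```bash
mkdir -p pics; cat > h.py <<'E'
import numpy as np, cv2
from cell import *
from scipy.spatial.transform import Rotation as R
def cal(n):
    c=calibration(n); a=np.array(c['attitude'],float)
    M=a if a.shape==(3,3) else R.from_rotvec(a).as_matrix() if a.size==3 else None
    return 240/np.tan(np.radians(c['fov_y'])/2),c['cx'],c['cy'],np.array(c['position']),M
def ray(n,at):
    f,cx,cy,p,M=cal(n); v=at[0]*480;u=at[1]*640
    d=M@np.array([(u-cx)/f,(v-cy)/f,1]); return p,d/np.linalg.norm(d)
def onz(n,at,z):
    p,d=ray(n,at); return p+d*(z-p[2])/d[2]
def proj(n,P):
    f,cx,cy,p,M=cal(n); q=M.T@(np.array(P)-p); return cx+f*q[0]/q[2],cy+f*q[1]/q[2]
def tri(rs):
    A=np.zeros((3,3));b=np.zeros(3)
    for p,d in rs:
        Q=np.eye(3)-np.outer(d,d);A+=Q;b+=Q@p
    return np.linalg.solve(A,b)
def save(n,f): cv2.imwrite('pics/'+f,cv2.cvtColor(get_image(n),cv2.COLOR_RGB2BGR))
E
python3 - <<'E'
from h import *
s=observe();print(s['clock'],s['position'],s['ee_rot'],s['width'])
for n in ['scene','top','wrist']:
    print(n,calibration(n))
    save(n,n+'0.png')
    for t in ['dock','ramp_mid','ramp_end','tooth','key_top','cart','spare_cart','hook']:
        print(t,[(round(r['conf'],2),np.round(r['at'],4).tolist()) for r in landmark_of(t,n)[:3]])
print(observe()['clock'])
E
```

```text
0.0 [0.26250929 0.56658278 0.21142884] [-6.76068820e-01 -3.06780142e+00  2.53011850e-03] 1.002058563217984
scene {'fov_y': 50.387642433094825, 'cx': 327.05372788793363, 'cy': 241.1010176703943, 'position': array([ 1.48238346, -0.73399019,  0.98816066]), 'attitude': array([-2.03785433, -1.03071775,  0.47286624])}
dock [(0.58, [0.5279, 0.5084])]
ramp_mid [(0.66, [0.5012, 0.5166])]
ramp_end [(0.86, [0.5373, 0.5255])]
tooth [(0.7, [0.4846, 0.5062]), (0.39, [0.5046, 0.5127])]
key_top [(0.57, [0.4788, 0.5341])]
cart [(0.88, [0.4675, 0.4992]), (0.66, [0.5925, 0.4639]), (0.55, [0.4279, 0.5131])]
spare_cart [(0.57, [0.5233, 0.4402])]
hook [(0.59, [0.4752, 0.5558])]
top {'fov_y': 47.93006752499163, 'cx': 324.6102783163652, 'cy': 235.33622058569156, 'position': array([ 0.37125172, -0.00925615,  1.26500579]), 'attitude': array([-2.12802532,  2.16667397, -0.1582243 ])}
dock [(0.6, [0.4992, 0.4969])]
ramp_mid [(0.68, [0.5046, 0.4995])]
ramp_end [(0.81, [0.4598, 0.5097])]
tooth []
key_top [(0.54, [0.496, 0.4584])]
cart [(0.96, [0.6885, 0.3923]), (0.78, [0.545, 0.4966]), (0.76, [0.4483, 0.5941])]
spare_cart [(0.78, [0.5846, 0.575]), (0.24, [0.496, 0.5012])]
hook [(0.76, [0.5533, 0.3919]), (0.15, [0.6173, 0.8119])]
wrist {'fov_y': 69.71199815585626, 'cx': 316.9481497679138, 'cy': 240.35877978858366, 'position': array([0.19453452, 0.59821994, 0.38545184]), 'attitude': array([2.44405716, 1.56170085, 0.21799674])}
dock []
ramp_mid []
ramp_end []
tooth []
key_top []
cart []
spare_cart []
hook []
1.35
```

View pics/scene0.png

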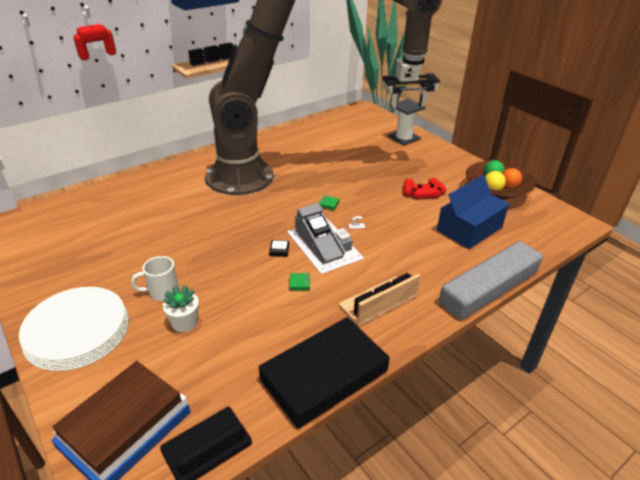

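View pics/top0.png

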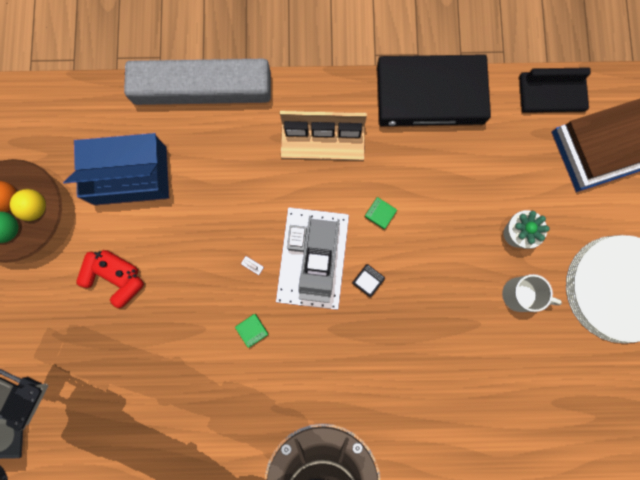

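```bash
python3 - <<'E'
from h import *
L={'ramp_mid':([.5012,.5166],[.5046,.4995],.04),'ramp_end':([.5373,.5255],[.4598,.5097],.021),'key_top':([.4788,.5341],[.496,.4584],.059),'cart':([.4675,.4992],[.545,.4966],.06),'hook':([.4752,.5558],[.5533,.3919],0)}
for k,(a,b,z) in L.items():
    print(k,tri([ray('scene',a),ray('top',b)]),onz('top',b,z),onz('scene',a,z))
E
```

```text
ramp_mid [0.53805924 0.00375759 0.04164997] [ 0.53400692 -0.00228835  0.04      ] [0.54002444 0.01157206 0.04      ]
ramp_end [ 0.59099855 -0.01322508  0.01860078] [ 0.58695428 -0.01828715  0.021     ] [ 0.59619868 -0.00950797  0.021     ]
key_top [0.54050097 0.05514324 0.06190164] [0.54193602 0.05676163 0.059     ] [0.53677841 0.0559758  0.059     ]
cart [0.48799262 0.00456555 0.07171754] [0.48762608 0.00248779 0.06      ] [0.47659914 0.01636169 0.06      ]
hook [ 0.48637516  0.15986777 -0.01008784] [0.48686218 0.16053887 0.        ] [4.95466812e-01 1.48536993e-01 1.11022302e-16]
```

Emit:
{"op": "jog_arm", "data": {
  "plan": [
    {"offset": [-0.8,-0.63,0],"twist": [0,0,-0.05],"fingers": -0.196},
    {"offset": [-0.8,-0.63,0],"twist": [0,0,-0.05],"fingers": -0.196},
    {"offset": [-0.8,-0.63,0],"twist": [0,0,-0.05],"fingers": -0.196},
    {"offset": [-0.8,-0.63,0],"twist": [0,0,-0.05],"fingers": -0.196}
  ]
}}

```text
clock: 1.85
position: [0.3337, 0.4286, 0.2126]
ee_rot: [0.195, 3.135, -0.0]
force: [-1.4, 1.1, -0.4]
width: 0.612
gripper_force: 0.0
```

Emit:
{"op": "jog_arm", "data": {
  "plan": [
    {"offset": [-0.57,-0.85,0],"twist": [0,0,0],"fingers": -0.196},
    {"offset": [-0.57,-0.85,0],"twist": [0,0,0],"fingers": -0.196},
    {"offset": [-0.57,-0.85,0],"twist": [0,0,0],"fingers": -0.196}
  ]
}}

```text
clock: 2.22
position: [0.4028, 0.2921, 0.2124]
ee_rot: [0.192, 3.135, -0.0]
force: [0.2, 0.4, 1.0]
width: 0.404
gripper_force: 0.0
```

Emit:
{"op": "jog_arm", "data": {
  "plan": [
    {"offset": [-0.57,-0.85,0],"twist": [0,0,0],"fingers": -0.196},
    {"offset": [-0.57,-0.85,0],"twist": [0,0,0],"fingers": -0.196},
    {"offset": [-0.57,-0.85,0],"twist": [0,0,0],"fingers": -0.196}
  ]
}}

```text
clock: 2.6
position: [0.4727, 0.1551, 0.2125]
ee_rot: [0.192, 3.135, -0.0]
force: [-0.8, 0.4, -0.2]
width: 0.401
gripper_force: 0.0
```

Emit:
{"op": "jog_arm", "data": {
  "plan": [
    {"offset": [-0.57,-0.85,0],"twist": [0,0,0],"fingers": -0.196},
    {"offset": [-0.57,-0.85,0],"twist": [0,0,0],"fingers": -0.196},
    {"offset": [-0.57,-0.85,0],"twist": [0,0,0],"fingers": -0.196},
    {"offset": [-0.57,-0.85,0],"twist": [0,0,0],"fingers": -0.196},
    {"offset": [-0.57,-0.85,0],"twist": [0,0,0],"fingers": -0.196}
  ]
}}

```text
clock: 3.22
position: [0.5408, 0.0225, 0.212]
ee_rot: [-0.185, -3.136, -0.001]
force: [0.1, 0.1, -0.2]
width: 0.399
gripper_force: 0.0
```

```bash
python3 - <<'E'
from h import *
s=observe();print(s['clock'],s['position'],s['ee_rot'],s['width'],s['force'])
save('wrist','wrist1.png')
for t,z in [('ramp_mid',.04),('ramp_end',.021),('tooth',.053),('key_top',.059),('cart',.06)]:
    r=landmark_of(t,'wrist')[:2]
    for q in r: print(t,round(q['conf'],2),np.round(np.array(q['at'])*[480,640]),onz('wrist',q['at'],z).round(4))
print(observe()['clock'])
E
```

```text
3.225 [0.54077014 0.0224568  0.21201793] [-1.84914005e-01 -3.13569146e+00 -1.21325859e-03] 0.39893846767086244 [ 0.07322959  0.09741557 -0.19926619]
ramp_mid 0.74 [140. 181.] [ 0.4486 -0.098   0.04  ]
ramp_mid 0.55 [222. 287.] [ 0.541  -0.0078  0.04  ]
ramp_end 0.97 [261. 291.] [ 0.5897 -0.0122  0.021 ]
key_top 0.67 [226. 347.] [0.5475 0.0502 0.059 ]
cart 0.77 [168. 284.] [ 0.4853 -0.003   0.06  ]
3.525
```

View pics/wrist1.png

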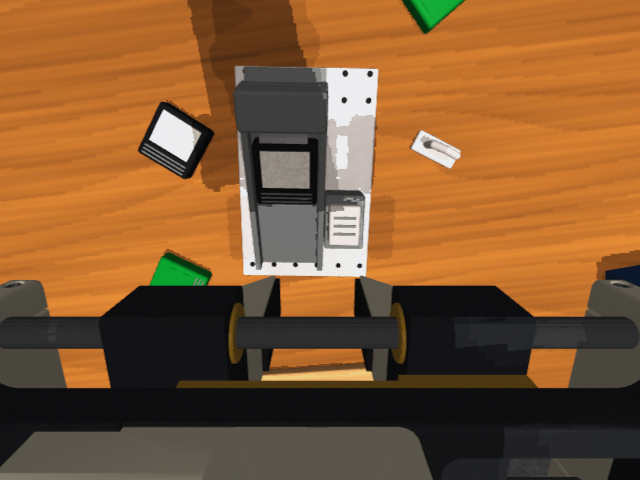

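```bash
python3 - <<'E'
from h import *
from scipy.optimize import least_squares
c=[(236,66),(378,69),(365,276),(244,275)]
P=[onz('wrist',(v/480,u/640),.005) for u,v in c]
for p in P: print(p.round(4))
for a,b in [(0,3),(1,2)]: d=P[b]-P[a];print('ang',np.degrees(np.arctan2(d[1],d[0])),np.linalg.norm(d))
for a,b in [(0,1),(3,2)]: d=P[b]-P[a];print('angy',np.degrees(np.arctan2(d[1],d[0]))-90,np.linalg.norm(d))
M=[((0,56,59),.542,.0568),((0,56,59),.5475,.0502),((0,0,40),.534,-.002),((0,0,40),.541,-.0078),((52,0,21),.587,-.018),((52,0,21),.5897,-.0122),((-56,0,60),.4876,.0025),((-56,0,60),.4853,-.003)]
def f(q):
    c,s=np.cos(q[2]),np.sin(q[2]); return np.ravel([[q[0]+(c*m[0]-s*m[1])/1e3-x,q[1]+(s*m[0]+c*m[1])/1e3-y] for m,x,y in M])
r=least_squares(f,[.54,0,-.1]);print(r.x,np.degrees(r.x[2]),(f(r.x)*1e3).round(1))
def draw(q,im,col):
    c,s=np.cos(q[2]),np.sin(q[2])
    W=lambda m:proj('wrist',[q[0]+(c*m[0]-s*m[1])/1e3,q[1]+(s*m[0]+c*m[1])/1e3,m[2]/1e3])
    for poly in [[(-20,41,59),(20,41,59),(20,71,59),(-20,71,59)],[(-70,-30,80.5),(52,-30,36),(52,30,36),(-70,30,80.5)],[(-80,-36,84),(52,-36,36),(52,36,36),(-80,36,84)],[(52,-30,21),(52,30,21)]]:
        cv2.polylines(im,[np.int32(np.array([W(m) for m in poly])*4-np.array([800,200])*1)],True,col,1)
im=cv2.imread('pics/wrist1.png');im=cv2.resize(im,None,fx=4,fy=4,interpolation=cv2.INTER_CUBIC)[200:1200,800:1600].copy()
draw(r.x,im,(0,0,255))
cv2.imwrite('pics/ov1.png',cv2.resize(im[400:1000],None,fx=1,fy=1))
E
```

```text
[ 0.3835 -0.0416  0.005 ]
[0.403  0.0998 0.005 ]
[0.6239 0.069  0.005 ]
[ 0.6058 -0.0729  0.005 ]
ang -8.028056129264503 0.2245099960569799
ang -7.932952894376852 0.22307829962898462
angy -7.854022647721038 0.14266334782699358
angy -7.280886624679738 0.14304513200725746
[ 0.53844938 -0.0056996  -0.12927235] -7.406759858766017 [ 3.7 -7.  -1.8 -0.4  4.4 -3.7 -2.6  2.1  3.   5.6  0.3 -0.2 -4.7 -1.
 -2.4  4.5]
```

View pics/ov1.png

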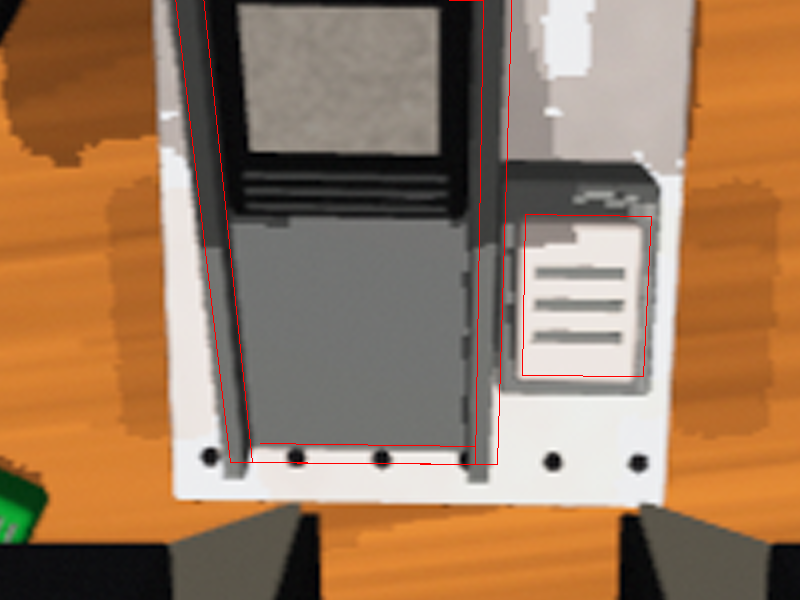

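Emit:
{"op": "jog_arm", "data": {
  "plan": [
    {"offset": [-0.055,-0.017,0.4],"twist": [0,0,0.0025],"fingers": -0.196},
    {"offset": [-0.055,-0.017,0.65],"twist": [0,0,0.0025],"fingers": -0.196},
    {"offset": [-0.055,-0.017,0.733],"twist": [0,0,0.0025],"fingers": -0.196},
    {"offset": [-0.055,-0.017,0.733],"twist": [0,0,0.0025],"fingers": -0.196},
    {"offset": [-0.055,-0.017,0.733],"twist": [0,0,0.0025],"fingers": -0.196}
  ]
}}

```text
clock: 4.15
position: [0.5499, 0.0172, 0.1039]
ee_rot: [0.212, 3.132, 0.001]
force: [-0.5, -0.4, 1.0]
width: 0.403
gripper_force: 0.0
```

```bash
python3 - <<'E'
from h import *
s=observe();print(s['clock'],s['position'],s['ee_rot'],s['force'])
save('wrist','wrist2.png')
Rm=R.from_rotvec(s['ee_rot']).as_matrix();T=np.array(s['position'])
q=[.540,-.008,np.radians(-7.7)]
im=cv2.imread('pics/wrist2.png');im=cv2.resize(im,None,fx=2,fy=2,interpolation=cv2.INTER_CUBIC)
c,sn=np.cos(q[2]),np.sin(q[2])
W=lambda m:proj('wrist',[q[0]+(c*m[0]-sn*m[1])/1e3,q[1]+(sn*m[0]+c*m[1])/1e3,m[2]/1e3])
for poly in [[(-20,41,59),(20,41,59),(20,71,59),(-20,71,59)],[(-70,-30,80.5),(52,-30,36),(52,30,36),(-70,30,80.5)],[(-80,-36,84),(52,-36,36),(52,36,36),(-80,36,84)]]:
    cv2.polylines(im,[np.int32(np.array([W(m) for m in poly])*2)],True,(0,0,255),1)
for sg in (1,-1):
    pl=[T+Rm@np.array([x,sg*y,.017]) for x,y in [(.0095,.0185),(-.0095,.0185),(-.0095,.0375),(.0095,.0375)]]
    cv2.polylines(im,[np.int32(np.array([proj('wrist',p) for p in pl])*2)],True,(255,255,0),1)
cv2.imwrite('pics/ov2.png',im[100:700,240:1040])
for t,z in [('ramp_mid',.04),('ramp_end',.021),('tooth',.053),('key_top',.059)]:
    for r in landmark_of(t,'wrist')[:2]: print(t,round(r['conf'],2),np.round(np.array(r['at'])*[480,640]),onz('wrist',r['at'],z).round(4))
E
```

```text
4.15 [0.54989709 0.0172303  0.10387929] [2.12150904e-01 3.13192066e+00 1.02807606e-03] [-0.47225149 -0.40142712  1.01833507]
ramp_mid 0.68 [241. 283.] [ 0.5396 -0.0061  0.04  ]
ramp_end 0.91 [293. 285.] [ 0.5874 -0.0137  0.021 ]
key_top 0.61 [249. 363.] [0.5462 0.048  0.059 ]
key_top 0.52 [130. 127.] [ 0.4526 -0.0848  0.059 ]
```

View pics/ov2.png

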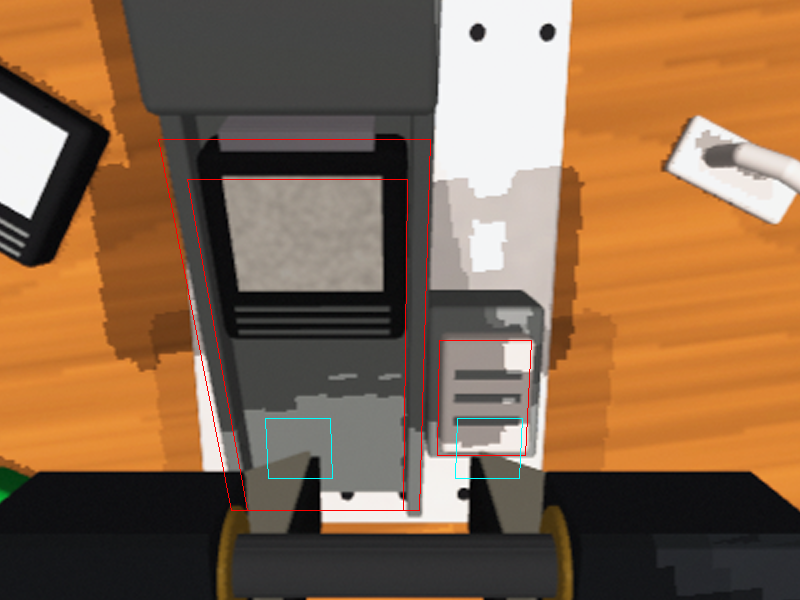

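```bash
python3 - <<'E'
from h import *
s=observe();print(s['clock'],s['position'],s['ee_rot'])
Rm=R.from_rotvec(s['ee_rot']).as_matrix();T=np.array(s['position'])
f,cx,cy,p,M=cal('wrist')
print('cam in tool',Rm.T@(p-T),'fwd',Rm.T@M[:,2])
for z in (.017,.01,0,-.01,-.02,-.03,-.04):
  print(z,[np.round(proj('wrist',T+Rm@np.array([x,y,z]))) for x,y in [(.0095,.0185),(.0095,-.0185),(-.0095,.0185)]])
for n,o in [('scene','s'),('top','t')]:
    im=get_image(n);im=cv2.cvtColor(im,cv2.COLOR_RGB2BGR)
    u,v=map(int,proj(n,T)); 
    im=cv2.resize(im[v-35:v+35,u-50:u+50],(560,392),interpolation=cv2.INTER_CUBIC)
    for sg in (1,-1):
      for zz,col in ((.017,(255,255,0)),(-.02,(0,255,0))):
        pl=np.array([proj(n,T+Rm@np.array([x,sg*y,zz])) for x,y in [(.0095,.0185),(-.0095,.0185),(-.0095,.0375),(.0095,.0375)]])
        cv2.polylines(im,[np.int32((pl-[u-50,v-35])*5.6)],True,col,1)
    globals()[o]=im
cv2.imwrite('pics/st.png',cv2.resize(np.vstack([s,t]),(428,600)) if False else np.hstack([cv2.resize(s,(400,280)),cv2.resize(t,(400,280))]))
E
```

```text
4.4 [0.549214   0.01711758 0.10307926] [2.12340471e-01 3.13305421e+00 6.36309146e-04]
cam in tool [ 7.50094280e-02 -9.05671809e-05 -1.73225640e-01] fwd [-2.73564953e-01  4.01268181e-04  9.61853448e-01]
0.017 [array([349., 259.]), array([285., 259.]), array([348., 289.])]
0.01 [array([350., 263.]), array([284., 263.]), array([349., 294.])]
0 [array([352., 270.]), array([282., 270.]), array([351., 302.])]
-0.01 [array([353., 277.]), array([281., 277.]), array([352., 310.])]
-0.02 [array([356., 284.]), array([278., 284.]), array([354., 320.])]
-0.03 [array([358., 293.]), array([276., 293.]), array([357., 331.])]
-0.04 [array([361., 303.]), array([273., 303.]), array([359., 343.])]
```

View pics/st.png

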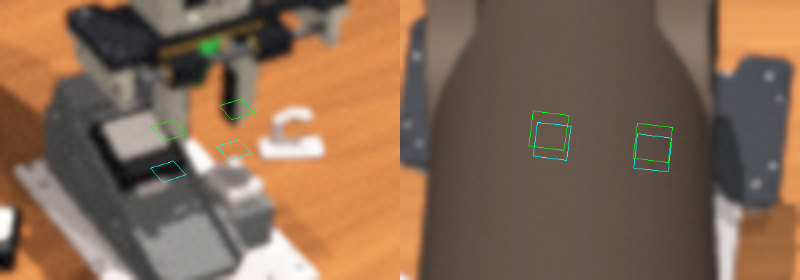

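Emit:
{"op": "jog_arm", "data": {
  "plan": [
    {"offset": [0,0.013,0.06],"twist": [0,0,0],"fingers": -0.196},
    {"offset": [0,0.013,0.12],"twist": [0,0,0],"fingers": -0.196},
    {"offset": [0,0.013,0.18],"twist": [0,0,0],"fingers": -0.196},
    {"offset": [0,0.013,0.24],"twist": [0,0,0],"fingers": -0.196},
    {"offset": [0,0.013,0.24],"twist": [0,0,0],"fingers": -0.196},
    {"offset": [0,0.013,0.24],"twist": [0,0,0],"fingers": -0.196}
  ]
}}

```text
clock: 5.25
position: [0.5491, 0.0189, 0.0663]
ee_rot: [0.213, 3.134, -0.0]
force: [-0.2, 0.2, 0.1]
width: 0.398
gripper_force: 0.0
```

```bash
python3 - <<'E'
from h import *
s=observe();print(s['clock'],s['position'],s['force'])
T=np.array(s['position'])
im=cv2.cvtColor(get_image('wrist'),cv2.COLOR_RGB2BGR)[200:350,220:420]
w=cv2.resize(im,(533,400),interpolation=cv2.INTER_CUBIC)
im=cv2.cvtColor(get_image('scene'),cv2.COLOR_RGB2BGR);u,v=map(int,proj('scene',T))
cv2.imwrite('pics/c3.png',np.hstack([w,cv2.resize(im[v-50:v+50,u-33:u+33],(264,400),interpolation=cv2.INTER_CUBIC)]))
E
```

```text
5.25 [0.54912504 0.0188854  0.06633605] [-0.21594683  0.18485338  0.06883865]
```

View pics/c3.png

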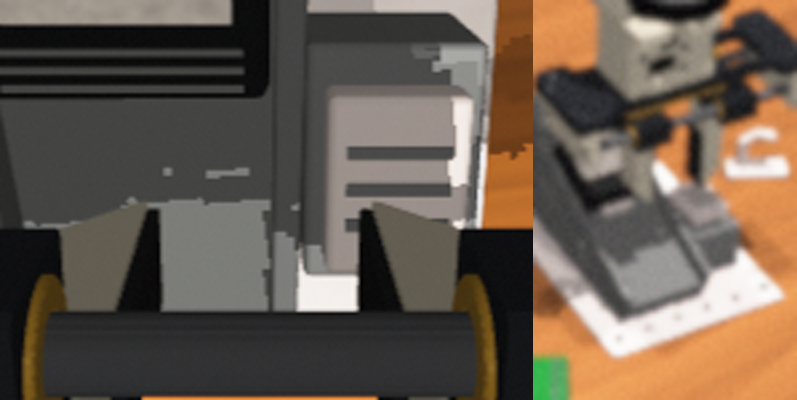

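Emit:
{"op": "jog_arm", "data": {
  "plan": [
    {"offset": [0,0,0.04],"twist": [0,0,0],"fingers": -0.196},
    {"offset": [0,0,0.07],"twist": [0,0,0],"fingers": -0.196},
    {"offset": [0,0,0.1],"twist": [0,0,0],"fingers": -0.196},
    {"offset": [0,0,0.12],"twist": [0,0,0],"fingers": -0.196},
    {"offset": [0,0,0.12],"twist": [0,0,0],"fingers": -0.196}
  ]
}}

```text
clock: 5.98
position: [0.5488, 0.0189, 0.048]
ee_rot: [-0.213, -3.134, 0.0]
force: [0.2, -0.7, -0.4]
width: 0.402
gripper_force: 0.0
```

Emit:
{"op": "jog_arm", "data": {
  "plan": [
    {"offset": [0,0,0.01],"twist": [0,0,0],"fingers": -0.196},
    {"offset": [0,0,0.02],"twist": [0,0,0],"fingers": -0.196},
    {"offset": [0,0,0.02],"twist": [0,0,0],"fingers": -0.196}
  ]
}}

```text
clock: 6.35
position: [0.549, 0.019, 0.0452]
ee_rot: [-0.213, -3.134, -0.0]
force: [-0.2, -0.1, 0.1]
width: 0.401
gripper_force: 0.0
```

```bash
python3 - <<'E'
from h import *
s=observe();print(s['clock'],s['position'],s['force'],s['ft_torque'])
T=np.array(s['position'])
im=cv2.cvtColor(get_image('wrist'),cv2.COLOR_RGB2BGR)[200:350,220:420]
w=cv2.resize(im,(533,400),interpolation=cv2.INTER_CUBIC)
im=cv2.cvtColor(get_image('scene'),cv2.COLOR_RGB2BGR);u,v=map(int,proj('scene',T))
cv2.imwrite('pics/c4.png',np.hstack([w,cv2.resize(im[v-50:v+50,u-33:u+33],(264,400),interpolation=cv2.INTER_CUBIC)]))
E
```

```text
6.35 [0.54896806 0.0189534  0.04522366] [-0.15180899 -0.06536701  0.11059162] [ 0.06755109 -0.00519738 -0.00964064]
```

View pics/c4.png

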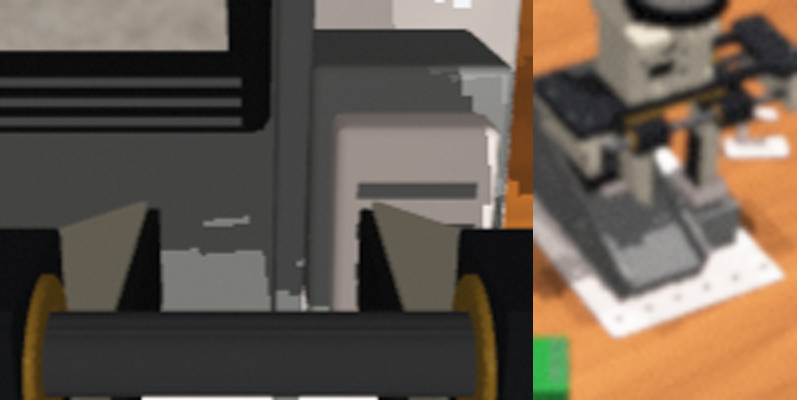

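Emit:
{"op": "jog_arm", "data": {
  "plan": [
    {"offset": [0,0,0.01],"twist": [0,0,0],"fingers": -0.196},
    {"offset": [0,0,0.02],"twist": [0,0,0],"fingers": -0.196},
    {"offset": [0,0,0.02],"twist": [0,0,0],"fingers": -0.196}
  ]
}}

```text
clock: 6.82
position: [0.5491, 0.0189, 0.0423]
ee_rot: [0.213, 3.134, 0.0]
force: [-0.3, 0.2, 2.1]
width: 0.398
gripper_force: 0.7
```

Emit:
{"op": "jog_arm", "data": {
  "plan": [
    {"offset": [0,0,0.01],"twist": [0,0,0],"fingers": -0.196},
    {"offset": [0,0,0.02],"twist": [0,0,0],"fingers": -0.196},
    {"offset": [0,0,0.02],"twist": [0,0,0],"fingers": -0.196}
  ]
}}

```text
clock: 7.2
position: [0.5492, 0.0189, 0.0393]
ee_rot: [0.213, 3.134, 0.0]
force: [-1.0, -0.2, 2.2]
width: 0.401
gripper_force: 1.9
```

Emit:
{"op": "jog_arm", "data": {
  "plan": [
    {"offset": [0,0,0.015],"twist": [0,0,0],"fingers": -0.196},
    {"offset": [0,0,0.033],"twist": [0,0,0],"fingers": -0.196},
    {"offset": [0,0,0.033],"twist": [0,0,0],"fingers": -0.196},
    {"offset": [0,0,0.033],"twist": [0,0,0],"fingers": -0.196},
    {"offset": [0,0,0.033],"twist": [0,0,0],"fingers": -0.196},
    {"offset": [0,0,0.033],"twist": [0,0,0],"fingers": -0.196}
  ]
}}

```text
clock: 7.95
position: [0.5493, 0.0189, 0.0354]
ee_rot: [0.213, 3.133, 0.001]
force: [-4.3, -1.8, 18.4]
width: 0.404
gripper_force: 9.8
```

```bash
python3 - <<'E'
from h import *
s=observe();print(s['clock'],s['position'],s['force'],s['ft_torque'])
T=np.array(s['position'])
im=cv2.cvtColor(get_image('wrist'),cv2.COLOR_RGB2BGR)[150:350,190:420]
w=cv2.resize(im,(460,400),interpolation=cv2.INTER_CUBIC)
im=cv2.cvtColor(get_image('scene'),cv2.COLOR_RGB2BGR);u,v=map(int,proj('scene',T))
cv2.imwrite('pics/c5.png',np.hstack([w,cv2.resize(im[v-50:v+50,u-40:u+40],(320,400),interpolation=cv2.INTER_CUBIC)]))
for n in ('scene','wrist'):
    for r in landmark_of('cart',n)[:3]: print(n,r['conf'],r['at'],onz(n,r['at'],.054))
E
```

```text
7.95 [0.54931304 0.01894248 0.03541778] [-4.29692472 -1.77847012 18.38973442] [0.24195653 0.91877075 0.12746072]
scene 0.82 [0.5887, 0.4628] [ 0.64477493 -0.18400315  0.054     ]
scene 0.68 [0.6242, 0.5877] [ 0.81828425 -0.05250186  0.054     ]
scene 0.66 [0.4794, 0.502] [0.49672012 0.00843439 0.054     ]
wrist 0.94 [0.7683, 0.1497] [ 0.57194196 -0.10054059  0.054     ]
wrist 0.59 [0.4333, 0.4] [ 0.49962451 -0.00224433  0.054     ]
```

View pics/c5.png

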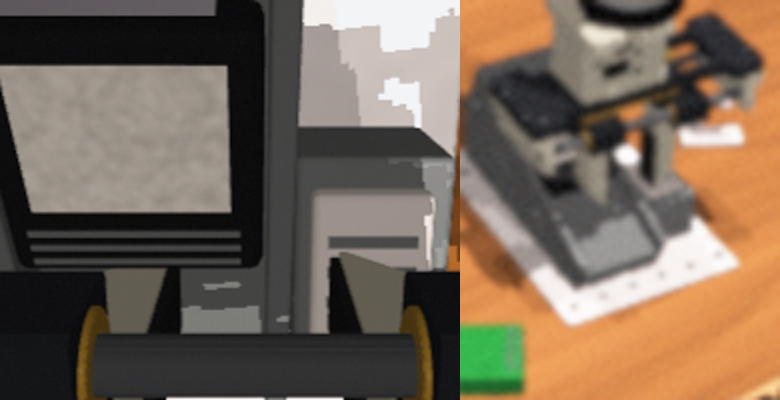

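Emit:
{"op": "jog_arm", "data": {
  "plan": [
    {"offset": [0,0,-0.005],"twist": [0,0,0],"fingers": -0.196},
    {"offset": [0,0,-0.009],"twist": [0,0,0],"fingers": -0.196},
    {"offset": [0,0,-0.009],"twist": [0,0,0],"fingers": -0.196},
    {"offset": [0,0,-0.009],"twist": [0,0,0],"fingers": -0.196}
  ]
}}

```text
clock: 8.65
position: [0.5492, 0.019, 0.0358]
ee_rot: [0.213, 3.134, 0.0]
force: [-0.5, -0.9, 7.6]
width: 0.405
gripper_force: 3.4
```

```bash
python3 - <<'E'
from h import *
s=observe();print(s['clock'],s['position'],s['force'],s['ft_torque'])
im=cv2.cvtColor(get_image('wrist'),cv2.COLOR_RGB2BGR)[150:350,190:420]
w=cv2.resize(im,(690,600),interpolation=cv2.INTER_CUBIC)
cv2.imwrite('pics/c6.png',w)
for r in landmark_of('cart','wrist')[:3]: print(r['conf'],r['at'],onz('wrist',r['at'],.054))
E
```

```text
8.65 [0.54917424 0.01896992 0.03577902] [-0.51472409 -0.86260484  7.56954814] [0.06864154 0.10790659 0.03502492]
0.71 [0.7675, 0.15] [ 0.57186103 -0.10068159  0.054     ]
0.63 [0.4285, 0.4025] [ 0.4986169  -0.00140033  0.054     ]
```

View pics/c6.png

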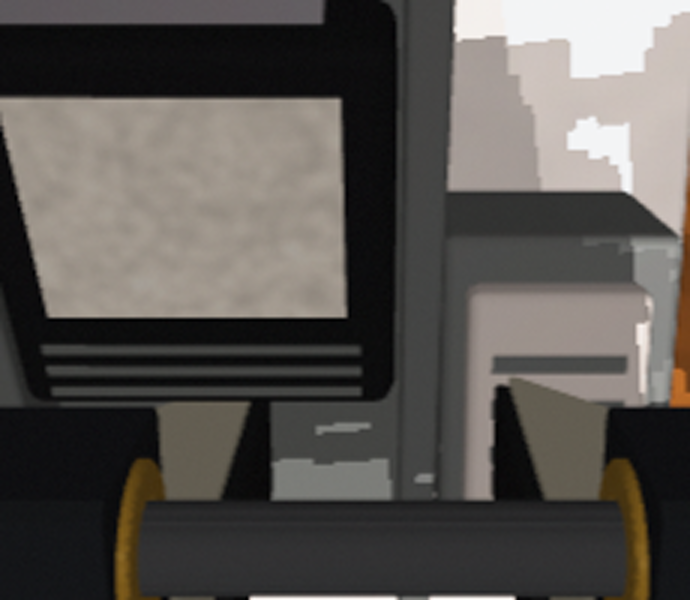

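```bash
python3 -c "
from cell import *
print(sign_off())"
```

```text
the job is handed in; nothing more can be done
None
```

I pressed the eject key to the bottom of its travel, and the cartridge popped out about 13 mm and is resting on the ramp against the other finger. The arm is holding that pose with about 7.6 N on the key, and I handed the job in at about 8.7 s; sign-off returned no verdict, and I judged the lean on the finger from the picture rather than measuring it.

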